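Shut the drawer, jack up the bench unit and hold it

ROBOT

A 6-joint arm with a two-finger parallel gripper is mounted at the origin on the work surface. World frame = base frame: x ahead of the robot, y to its left, z up, the work surface at z = 0. Lengths are in m, angles in rad, forces in N, time in s.
With the tool pointing down it reaches from about 0.25 to 0.775 m from the base axis. Payload 4 kg.
Tool frame: the origin (TCP) lies where the fingers leave the gripper's body, on its centre line; the fingertips stand 97 mm ahead of it and the grasp point (between the pads) lies 78 mm ahead of it; z points along the fingers, y is the direction in which the jaws open and shut (so a half turn about z gives the same grasp; the last joint's range is limited). The gripper opens to 94 mm and grips with 3 to 60 N. Pads are 16 mm wide; open, the fingers measure 119 mm over their backs; the gripper's body (75 mm by 177 mm) begins 78 mm behind the grasp point.
Start: joints at [1.21, 0.087, 1.371, -0, 1.684, -0.103], TCP at [0.14, 0.532, 0.303] pointing down, gripper open.
Joint ranges: [-3.1, 3.1], [-0.76, 2.03], [0.27, 2.55], [-1.08, 4.22], [0.17, 2.65], [-2.57, 2.57]. Speed limits (rad/s): [2.79, 2.79, 3.14, 3.14, 3.14, 3.14].

INTERFACE

Orientations are given as a unit quaternion [w, x, y, z].
In Python, from plant import r gives the robot as it stands.
- The arm moves only by the tool servo_tool, never from a script. Its argument "rows" is a list of rows, each an object with "linear": the shift along the tool's x, y, z in m, a list of three; "twist": the turn about the tool's z in degrees; "hand": the finger opening in m, from 0 to 0.094. In form: [{"linear": [dx, dy, dz], "twist": twist, "hand": hand}, ...]. A call has 1 to 12 rows; each row is the pose to reach, as a shift and turn from the pose commanded when the call began, along the tool's axes at that moment; what a row does not reach only later rows make up. A row lasts 1/10 s, in which the tool goes at most 50 mm and 8.59 degrees, less where a joint would pass 70% of its speed; a pose out of reach is approached as far as the arm can. A call with a gripper value outside its range is refused whole. The fingers move at their own pace and stop on an object; the grip force is fixed at half the most. Time passes only in rows, so rows that repeat a pose let the fingers close. It gives the time, the measured TCP pose, the force and the opening at its end, in the units of the state.
- r.observe(): the state, without advancing time (a new reading comes with each control period).
- r.capture(name): name is "scene" or "top"; returns (picture, depth): 420x560x3 uint8, red, green, blue; 420x560 float32, m along the optical axis (not along the pixel's ray), 0 where there is no reading.
- r.get_calibration(name): a dict with "fx", "fy", "cx", "cy" (pixels), "world_from_camera" (4x4, takes a point from camera to world coordinates). Camera axes: x right, y down, z forward; pixel columns grow to the right and rows downward; lengths in m; the calibration is good to about 2 mm. A picture is of the moment at which its call begins. get_calibration takes no time and is no camera call.
- r.job_done(): hands the job in, once; it reports no verdict.
The state is a dict: "time_s": time; "q": joint angles; "qvel": joint speeds; "joint_torque": joint torques, N m; "tool_pos": TCP position; "eef_rot": TCP orientation; "force": force on the tool from outside, world axes, zero at the start; "wrist_torque": the same for the moment, N m; "grip_width": finger opening in m.
Only numpy, scipy, OpenCV 4.12 (cv2) and the standard library are available. Lean on these libraries where they do the work, as an engineer would, in place of code of your own. Each camera call takes 0.05 s, during which the arm holds its last target.

TASK

The feet of the white bench unit need changing: first push its open drawer fully home until it clicks in, then set the lever jack on the bench with its saddle centred under the ring-marked lift bracket on the front of the unit. Pump the jack handle: one test stroke all the way down, lifting the unit, then let the handle come all the way up again so that the unit is back on its feet, and then press it all the way down a second time. Finish while holding the handle down with the gripper, the unit's front raised on the jack alone, and leave the other things on the bench where they are.

Things in the scene. Friction and masses are not known exactly. Their poses are not given: they have to be found in the camera images.
- reader_base: the white bench unit, a box 250 mm deep (x), 300 mm wide (y), from 30 to 145 mm above the table, total about 2.7 kg. Origin: on the table under the middle of its front face; x points from the front face into the unit, y to its left, z up. Its rear feet stay put and the rest tips up about them (axis 250 mm behind the front face, 20 mm up) when its front is lifted. The bench unit keeps its place on the table
- drawer (a joint): opening of the drawer in the front of the unit, m, 0 = home; pushed along the unit's +x it shuts. It slides with about 1 to 2 N until the last 14 mm, where a detent resists with some 5 N more and then, from about 5 mm, draws it home against a firm stop; in between it does not stay home
- drawer_pull (a point): middle of the front of the drawer's pull rail, the part to push: rail 140 mm wide, 14 mm high, its front 22 mm ahead of the unit's front face when shut, 125 mm above the table (unit's top: 145 mm). The drawer front behind it is 220 mm wide and reaches from 91 to 139 mm above the table; the open drawer overhangs the lift bracket. Axes as the bench unit
- lift_point (a point): marked lift point: centre of the underside of the steel lift bracket, a 44 x 44 x 6 mm plate sticking out low from the unit's front face, with a raised 26 mm ring on top. Underside 68 mm above the table (a full jack stroke lifts it about 13 mm), centre 34 mm ahead of the face. It is clamped anywhere along the front and does not shift. Free space below. Axes as the bench unit
- jack: loose steel lever jack, about 0.9 kg. Origin: on its underside, below the middle of the carrying block; x points to its saddle end, z up. Base plate 220 mm long (from -125 to +95 mm in x), 70 mm wide, 8 mm thick. The saddle is at x = +75 mm, the handle points to -x. Its balance point lies close to the block
- jack_grip (a point): centre of the jack's upright aluminium carrying block: 36 mm along the jack's x, 24 mm thick (jack's y), from 8 to 86 mm above the jack's underside; this point is 47 mm up. To be gripped across its 24 mm from above. Axes as the jack
- saddle_top (a point): centre of the top of the jack's round saddle, 28 mm across, 56 mm above the jack's underside when the handle is up, 75 mm ahead of the carrying block's centre. Pressing the handle fully raises it 26 mm; the first 12 mm only close the gap to the bracket. Axes as the jack
- handle (a joint): jack handle, rad: 0 = fully up (a spring brings it back there when let go), 0.5 = fully down, on its stop. It raises the saddle in proportion (52 mm per rad) and does not latch: let go, it lowers the load. It takes about 3 N at the pad unloaded and about 7 to 11 N with the unit's weight
- handle_pad (a point): centre of the top of the square rubber pad, 34 x 34 mm, at the end of the handle, to be pressed down from above. Hinge 35 mm behind the carrying block's centre and 50 mm up, pad 95 mm from the hinge: about 100 mm above the table and 116 mm behind the carrying block's centre when up (sloping 0.5 rad, higher away from the block), about 55 mm high, level and 130 mm behind when down. Its z axis is upright only when the handle is up
- petri_a: bystander, leave alone: glass dish, 64 mm across, 15 mm high, lying near the robot. Origin at the centre of its underside
- petri_b: bystander, leave alone: glass dish, 64 mm across, 15 mm high, on the left. Origin at the centre of its underside
- vial: bystander, leave alone: small glass vial, 28 mm across, 60 mm high, right of the bench unit. Origin at the centre of its underside
- specimen_jar: bystander, leave alone: glass jar, 96 mm across, 120 mm high, right. Origin at the centre of its underside
- pen_can: bystander, leave alone: open steel can, 66 mm across, 100 mm high, right. Origin at the centre of its underside
- tube_rack: bystander, leave alone: white rack of capped tubes, 100 x 200 x 99 mm, left of the bench unit. Origin at the centre of its underside
- pipette: bystander, leave alone: hand pipette lying on the left, 250 mm long, 26 mm high. Origin at the centre of its underside
- reagent: bystander, leave alone: amber bottle, 70 mm across, 160 mm high, left of the bench unit. Origin at the centre of its underside

How it is judged:
On the way, in this order (a step that is already met when the one before it is completed fails the run):
1. the drawer is pushed home and stays in its detent (within 3 mm) (value of joint drawer below 0.003 m), for 0.2 s.
2. the jack stands on the table, handle up, its saddle within 12 mm of the point below the lift point (value of joint drawer below 0.003 m and horizontal distance between saddle_top and lift_point below 0.012 m and height (world z) of jack below 0.006 m and value of joint handle below 0.1 rad and angle between jack's own z axis and vertical below 0.06 rad and linear speed of jack below 0.02 m/s), for 0.2 s.
3. first stroke: handle pressed down, the unit's front lifted by the jack (value of joint handle above 0.44 rad and height (world z) of lift_point above 0.0765 m and contact force between jack and reader_base above 3 N and contact force between each of the arm, the fingers and reader_base below 1 N), for 0.1 s.
4. the handle is let up and the unit is back on its feet (value of joint handle below 0.1 rad and height (world z) of lift_point below 0.0695 m), for 0.1 s.
At the end, for the whole second after the job is handed in: Drawer home (3 mm); jack flat on the table, saddle within 16 mm of the lift point; fingers hold the handle down (over 0.44 rad, at rest, over 2 N); lift point over 76.5 mm up (8.5 mm lift), resting on the jack with over 3 N, the robot not touching the unit (all of step 3 and value of joint drawer below 0.003 m and horizontal distance between saddle_top and lift_point below 0.016 m and height (world z) of jack below 0.006 m and angle between jack's own z axis and vertical below 0.08 rad and contact force between the fingers and jack above 2 N and velocity of joint handle between -0.05 and 0.05 rad/s); the arm keeps its last pose, push and grip.
It fails at once if one of the bystanders is moved by more than 30 mm (distance of any of petri_a, petri_b, vial, specimen_jar, pen_can, tube_rack, pipette, reagent from where it was at the start of the episode above 0.03 m).
It also fails if it takes over 70 s, if anything falls off the work surface, if the arm or the gripper's body presses on something with over 40 N, if the wrist force passes 120 N, or if a joint passes its speed limit or range.

## Working session

There is one attempt and no reset: what is moved stays moved. The work goes in short steps, Python scripts to look and compute and a tool call to move; the robot and the scene stay as the last step left them, time stands still between calls to the robot, and variables do not carry over. Pictures are saved under pics/ and viewed, and the job is handed in when it is done.

Besides the shell and the picture viewer there is one more tool, called after ">>>" as a command line: name --argument value ..., lists and objects as JSON in quotes. servo_tool: Moves the arm, as the interface text tells. Its arguments: {"type":"object","properties":{"rows":{"type":"array"}},"required":["rows"]}

```bash
ls; mkdir -p pics
cat > h.py <<'E'
import numpy as np, cv2
from plant import r
def cap(n,out):
    p,d=r.capture(n); cv2.imwrite(f'pics/{out}.png',cv2.cvtColor(p,cv2.COLOR_RGB2BGR)); np.savez(f'pics/{out}.npz',d=d,p=p); return p,d
def cloud(n,d):
    c=r.get_calibration(n);v,u=np.mgrid[:d.shape[0],:d.shape[1]]
    P=np.stack([(u-c['cx'])/c['fx']*d,(v-c['cy'])/c['fy']*d,d],-1);T=np.array(c['world_from_camera'])
    W=P@T[:3,:3].T+T[:3,3];W[d==0]=np.nan;return W
E
python3 - <<'E'
from h import *
for n in('scene','top'):
    cap(n,n+'0');c=r.get_calibration(n);print(c)
print(r.observe())
E
```

```text
pics
{'fx': 382.64124085538697, 'fy': 382.64124085538697, 'cx': 278.4409812066713, 'cy': 213.61074601736632, 'world_from_camera': array([[ 0.64207447,  0.40836384, -0.64882921,  1.29574483],
       [ 0.76661417, -0.3347519 ,  0.54794514, -0.6724258 ],
       [ 0.00656416, -0.84922326, -0.52799315,  0.713161  ],
       [ 0.        ,  0.        ,  0.        ,  1.        ]])}
{'fx': 379.7194545088291, 'fy': 379.7194545088291, 'cx': 274.6455208920785, 'cy': 205.84243096603467, 'world_from_camera': array([[ 0.00638872, -0.99611278,  0.08785512,  0.47873152],
       [-0.99997504, -0.00609883,  0.00356773, -0.05257523],
       [-0.00301805, -0.08787572, -0.99612687,  1.05044605],
       [ 0.        ,  0.        ,  0.        ,  1.        ]])}
{'time_s': 0.1, 'q': array([ 1.20990254e+00,  8.78730726e-02,  1.37207656e+00, -1.27280963e-05,
        1.68361308e+00, -1.03104106e-01]), 'qvel': array([ 0.00049792, -0.00106795, -0.0027492 ,  0.00050339,  0.00046621,
        0.00142665]), 'joint_torque': array([ 1.35053251e-03, -3.41252589e+01, -3.03301191e+01,  7.19220447e-02,
        3.03593301e-02, -1.15188182e-04]), 'tool_pos': array([0.14012183, 0.53153944, 0.3016389 ]), 'eef_rot': array([-2.20326285e-04,  1.28538871e-01,  9.91703982e-01, -9.60092734e-04]), 'force': array([-0.51628314,  0.52769705, -0.30016827]), 'wrist_torque': array([-0.03034447,  0.05173059,  0.0068023 ]), 'grip_width': 0.09437050091753882}
```

View pics/scene0.png

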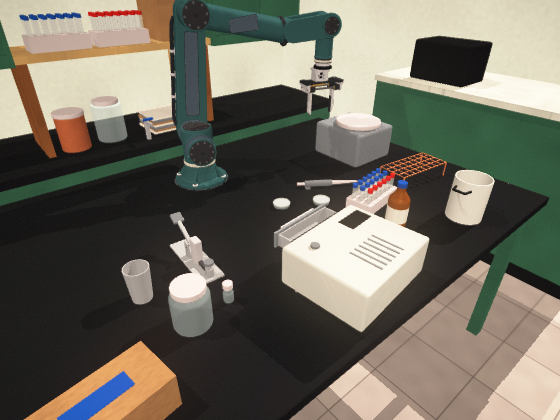

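View pics/top0.png

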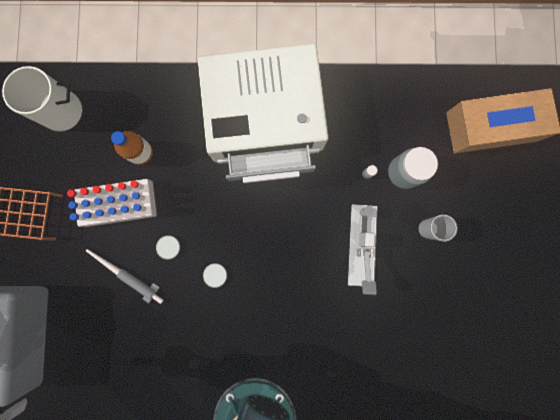

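Run:
```python
from h import *
z=np.load('pics/top0.npz');p,d=z['p'],z['d'];W=cloud('top',d)
np.save('pics/W0.npy',W)
def crop(u0,v0,u1,v1,s,o):
    cv2.imwrite(o,cv2.resize(cv2.cvtColor(p[v0:v1,u0:u1],cv2.COLOR_RGB2BGR),None,fx=s,fy=s,interpolation=cv2.INTER_CUBIC))
crop(190,40,340,190,4,'pics/c_unit.png'); crop(330,190,400,310,5,'pics/c_jack.png')
# unit top
m=(abs(W[...,2]-.145)<.008);m[:, :190]=0;m[:,345:]=0;m[170:]=0
P=W[m][:,:2].astype(np.float32);print(len(P),cv2.minAreaRect(P),cv2.boxPoints(cv2.minAreaRect(P)))
# drawer rail
for v in range(150,190,2): print(v,[tuple(np.round(W[v,u],3)) for u in (245,270,295)])
```

```text
11958 ((0.7960128784179688, -0.019411399960517883), (0.3139016628265381, 0.29967859387397766), 6.726495742797852) [[ 0.6225917   0.11101285]
 [ 0.6576931  -0.18660295]
 [ 0.9694341  -0.14983565]
 [ 0.93433267  0.14778015]]
150 [(np.float64(0.696), np.float64(0.024), np.float64(0.138)), (np.float64(0.703), np.float64(-0.037), np.float64(0.111)), (np.float64(0.705), np.float64(-0.1), np.float64(0.101))]
152 [(np.float64(0.695), np.float64(0.026), np.float64(0.119)), (np.float64(0.701), np.float64(-0.036), np.float64(0.098)), (np.float64(0.7), np.float64(-0.1), np.float64(0.102))]
154 [(np.float64(0.694), np.float64(0.027), np.float64(0.103)), (np.float64(0.695), np.float64(-0.037), np.float64(0.101)), (np.float64(0.695), np.float64(-0.1), np.float64(0.101))]
156 [(np.float64(0.69), np.float64(0.027), np.float64(0.096)), (np.float64(0.69), np.float64(-0.037), np.float64(0.099)), (np.float64(0.691), np.float64(-0.1), np.float64(0.095))]
158 [(np.float64(0.684), np.float64(0.027), np.float64(0.1)), (np.float64(0.685), np.float64(-0.037), np.float64(0.099)), (np.float64(0.685), np.float64(
[... 2071 characters left out ...]
024), np.float64(0.126)), (np.float64(0.638), np.float64(-0.035), np.float64(0.001)), (np.float64(0.639), np.float64(-0.105), np.float64(-0.001))]
184 [(np.float64(0.632), np.float64(0.034), np.float64(-0.001)), (np.float64(0.633), np.float64(-0.035), np.float64(-0.0)), (np.float64(0.633), np.float64(-0.105), np.float64(-0.002))]
186 [(np.float64(0.626), np.float64(0.034), np.float64(0.001)), (np.float64(0.627), np.float64(-0.036), np.float64(0.002)), (np.float64(0.627), np.float64(-0.105), np.float64(0.001))]
188 [(np.float64(0.621), np.float64(0.034), np.float64(-0.002)), (np.float64(0.621), np.float64(-0.036), np.float64(0.002)), (np.float64(0.622), np.float64(-0.105), np.float64(0.001))]
```

View pics/c_unit.png

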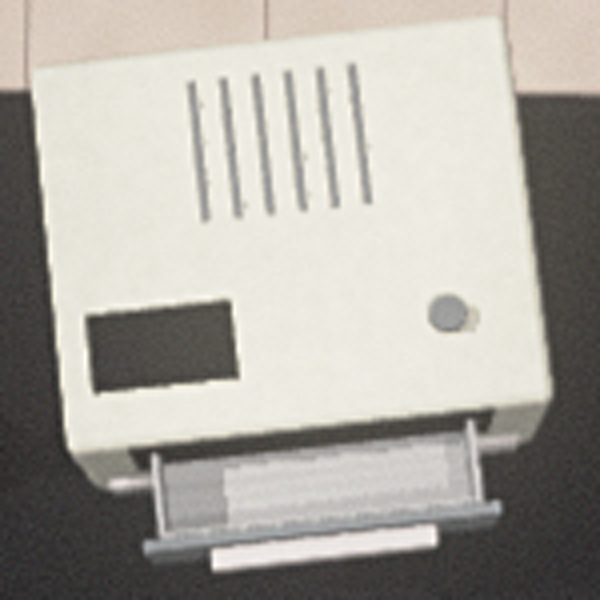

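View pics/c_jack.png

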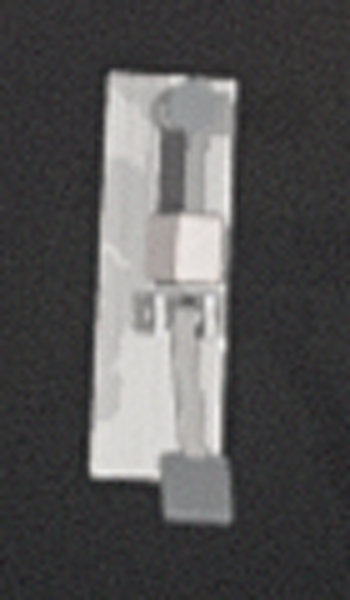

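```bash
cat >> h.py <<'E'
def px(n,u,v,z):
    c=r.get_calibration(n);T=np.array(c['world_from_camera'])
    dr=T[:3,:3]@np.array([(u-c['cx'])/c['fx'],(v-c['cy'])/c['fy'],1]);o=T[:3,3]
    return o+dr*(z-o[2])/dr[2]
E
python3 - <<'E'
from h import *
g=lambda u,v,z:px('top',u,v,z)[:2]
U=lambda x,y:(190+x/4,40+y/4)
J=lambda x,y:(330+x/5,190+y/5)
fl=g(*U(70,455),.145);fr=g(*U(552,398),.145);bl=g(*U(35,70),.145);br=g(*U(500,15),.145)
print('unit',fl,fr,bl,br,np.linalg.norm(fl-fr),np.linalg.norm(fl-bl),np.degrees(np.arctan2(*(fr-fl))), 'yaw side',np.degrees(np.arctan2((bl-fl)[1],(bl-fl)[0])),np.degrees(np.arctan2((br-fr)[1],(br-fr)[0])))
rl=g(*U(213,570),.125);rr=g(*U(437,545),.125);print('rail',rl,rr,np.linalg.norm(rl-rr))
b=[g(*J(*q),.008) for q in [(108,72),(238,78),(222,480),(90,478)]];print('jbase',b)
# block top
t=[g(*J(*q),.086) for q in [(180,214),(221,214),(219,283),(175,283)]];print('block',t,np.mean(t,0))
W=np.load('pics/W0.npy')
m=np.zeros(W.shape[:2],bool);m[195:300,335:390]=1
for lo,hi in((.078,.094),(.048,.062),(.004,.014),(.09,.12)):
    k=m&(W[...,2]>lo)&(W[...,2]<hi);P=W[k][:,:2].astype(np.float32);print(lo,hi,len(P),P.mean(0),cv2.minAreaRect(P))
pad=[g(*J(*q),.1) for q in [(160,453),(232,457),(233,524),(162,520)]];print('pad',pad)
sd=g(*J(203,103),.056);print('sad',sd)
E
```

```text
unit [0.68437426 0.11426466] [ 0.72123139 -0.17795881] [0.92686315 0.14130559] [ 0.96382338 -0.14709223] 0.29453862881523124 0.2439919492142546 172.81144054811392 yaw side 6.362999048019214 7.251158413475806
rail [0.61753859 0.02835909] [ 0.63389487 -0.10939585] 0.1387225678061462
jbase [array([ 0.57595954, -0.26083899]), array([ 0.57307793, -0.33235686]), array([ 0.35478122, -0.31991216]), array([ 0.3553657 , -0.24859377])]
block [array([ 0.49668678, -0.28087077]), array([ 0.49681826, -0.30161698]), array([ 0.46206043, -0.30003033]), array([ 0.46191737, -0.27783647])] [ 0.47937071 -0.29008864]
0.078 0.094 211 [ 0.448859   -0.28698185] ((0.4337593615055084, -0.28794658184051514), (0.03014560230076313, 0.13137876987457275), 84.6429672241211)
0.048 0.062 205 [ 0.49603048 -0.2888976 ] ((0.4935174584388733, -0.2882528603076935), (0.037080150097608566, 0.14859378337860107), 89.27672576904297)
0.004 0.014 1374 [ 0.46440923 -0.28243282] ((0.46069443225860596, -0.28837600350379944), (0.14716941118240356, 0.28245940804481506), 89.57274627685547)
0.09 0.12 197 [ 0.36548343 -0.28162718] ((0.42063167691230774, -0.2866346538066864), (0.03347679600119591, 0.1469050645828247), 86.06641387939453)
pad [array([ 0.37865084, -0.26595687]), array([ 0.37694112, -0.30143611]), array([ 0.34441993, -0.30137029]), array([ 0.34611821, -0.26649103])]
sad [ 0.55544716 -0.30089088]
```

>>> servo_tool --rows '[{"linear": [-0.574,-0.446,0],"twist": -22,"hand": 0},{"linear": [-0.574,-0.446,0],"twist": -22,"hand": 0},{"linear": [-0.574,-0.446,0],"twist": -22,"hand": 0},{"linear": [-0.574,-0.446,0],"twist": -22,"hand": 0},{"linear": [-0.574,-0.446,0],"twist": -22,"hand": 0},{"linear": [-0.574,-0.446,0],"twist": -22,"hand": 0},{"linear": [-0.574,-0.446,0],"twist": -22,"hand": 0},{"linear": [-0.574,-0.446,0],"twist": -22,"hand": 0},{"linear": [-0.574,-0.446,0],"twist": -22,"hand": 0},{"linear": [-0.574,-0.446,0],"twist": -22,"hand": 0},{"linear": [-0.574,-0.446,0],"twist": -22,"hand": 0},{"linear": [-0.574,-0.446,0],"twist": -22,"hand": 0}]'

```text
time_s: 1.3
tool_pos: [0.5013, 0.0583, 0.3023]
eef_rot: [-0.0, -0.063, 0.998, 0.0]
force: [0.7, 1.1, -0.4]
grip_width: 0.0019
```

```bash
cat >> h.py <<'E'
from scipy.spatial.transform import Rotation as R
def st():
    s=r.observe();q=s['eef_rot'];M=R.from_quat([q[1],q[2],q[3],q[0]]).as_matrix()
    return s,M
def to(x,y,z):
    s,M=st();return np.round(M.T@(np.array([x,y,z])-s['tool_pos']),4)
def show():
    s,M=st();print('t',s['time_s'],'pos',np.round(s['tool_pos'],4),'yawY',round(np.degrees(np.arctan2(M[1,1],M[0,1])),2),'zt',np.round(M[:,2],3),'F',np.round(s['force'],1),'grip',round(s['grip_width'],4))
E
python3 - <<'E'
from h import *
show();print(to(.581,-.046,.205))
E
```

```text
t 1.3 pos [0.5013 0.0583 0.3023] yawY 97.21 zt [-0.  0. -1.] F [ 0.7  1.1 -0.4] grip 0.0019
[-0.066  -0.1136  0.0972]
```

>>> servo_tool --rows '[{"linear": [-0.066,-0.114,0],"twist": 0,"hand": 0},{"linear": [-0.066,-0.114,0],"twist": 0,"hand": 0},{"linear": [-0.066,-0.114,0.02],"twist": 0,"hand": 0},{"linear": [-0.066,-0.114,0.06],"twist": 0,"hand": 0},{"linear": [-0.066,-0.114,0.097],"twist": 0,"hand": 0},{"linear": [-0.066,-0.114,0.097],"twist": 0,"hand": 0},{"linear": [-0.066,-0.114,0.097],"twist": 0,"hand": 0}]'

```text
time_s: 2.0
tool_pos: [0.5801, -0.0444, 0.2053]
eef_rot: [-0.001, -0.063, 0.998, 0.0]
force: [-0.4, 0.4, 0.9]
grip_width: 0.0003
```

Run:
```python
from h import *
show();cap('top','top1')
```

```text
t 2.0 pos [ 0.5801 -0.0444  0.2053] yawY 97.23 zt [-0.002  0.    -1.   ] F [-0.4  0.4  0.9] grip 0.0003
```

View pics/top1.png

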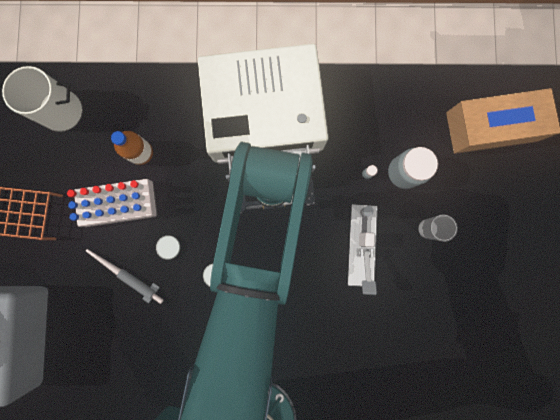

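The arm's forearm hides the drawer front (around 270,170). I'll push by distance and force.

>>> servo_tool --rows '[{"linear": [-0.02,0,0],"twist": 0,"hand": 0},{"linear": [-0.035,0,0],"twist": 0,"hand": 0},{"linear": [-0.045,0,0],"twist": 0,"hand": 0},{"linear": [-0.055,0,0],"twist": 0,"hand": 0},{"linear": [-0.063,0,0],"twist": 0,"hand": 0},{"linear": [-0.07,0,0],"twist": 0,"hand": 0},{"linear": [-0.075,0,0],"twist": 0,"hand": 0},{"linear": [-0.078,0,0],"twist": 0,"hand": 0},{"linear": [-0.08,0,0],"twist": 0,"hand": 0}]'

```text
time_s: 2.95
tool_pos: [0.6587, -0.0346, 0.2056]
eef_rot: [-0.002, -0.063, 0.998, 0.0]
force: [-7.9, -1.4, 5.2]
grip_width: 0.0006
```

>>> servo_tool --rows '[{"linear": [-0.002,0,0],"twist": 0,"hand": 0},{"linear": [-0.004,0,0],"twist": 0,"hand": 0},{"linear": [-0.006,0,0],"twist": 0,"hand": 0},{"linear": [-0.008,0,0],"twist": 0,"hand": 0}]'

```text
time_s: 3.35
tool_pos: [0.6661, -0.0337, 0.2056]
eef_rot: [-0.002, -0.063, 0.998, 0.0]
force: [-5.6, -0.5, 3.1]
grip_width: 0.0002
```

>>> servo_tool --rows '[{"linear": [-0.002,0,0],"twist": 0,"hand": 0},{"linear": [-0.004,0,0],"twist": 0,"hand": 0},{"linear": [-0.006,0,0],"twist": 0,"hand": 0},{"linear": [-0.006,0,0],"twist": 0,"hand": 0}]'

```text
time_s: 3.75
tool_pos: [0.6719, -0.033, 0.2056]
eef_rot: [-0.003, -0.063, 0.998, -0.0]
force: [-9.2, -1.5, 4.0]
grip_width: 0.0005
```

>>> servo_tool --rows '[{"linear": [-0.001,0,0],"twist": 0,"hand": 0},{"linear": [-0.002,0,0],"twist": 0,"hand": 0},{"linear": [-0.003,0,0],"twist": 0,"hand": 0},{"linear": [-0.003,0,0],"twist": 0,"hand": 0},{"linear": [-0.003,0,0],"twist": 0,"hand": 0}]'

```text
time_s: 4.25
tool_pos: [0.6725, -0.0329, 0.2056]
eef_rot: [-0.006, -0.063, 0.998, -0.0]
force: [-16.8, -1.6, 7.6]
grip_width: 0.0007
```

Against the firm stop (17 N, no travel). Back off and look.

>>> servo_tool --rows '[{"linear": [0.03,0,0],"twist": 0,"hand": 0},{"linear": [0.06,0,0],"twist": 0,"hand": 0},{"linear": [0.1,0,-0.03],"twist": 0,"hand": 0.06},{"linear": [0.13,-0.04,-0.06],"twist": 0,"hand": 0.06},{"linear": [0.16,-0.09,-0.06],"twist": 0,"hand": 0.06},{"linear": [0.19,-0.14,-0.06],"twist": 5,"hand": 0.06},{"linear": [0.19,-0.19,-0.06],"twist": 10,"hand": 0.06},{"linear": [0.19,-0.23,-0.06],"twist": 10,"hand": 0.06},{"linear": [0.19,-0.23,-0.06],"twist": 10,"hand": 0.06}]'

```text
time_s: 5.15
tool_pos: [0.517, -0.2892, 0.2654]
eef_rot: [0.001, 0.027, 1.0, -0.001]
force: [0.2, -0.3, -0.0]
grip_width: 0.0529
```

Run:
```python
from h import *
show();p,d=cap('top','top2')
cv2.imwrite('pics/c2.png',cv2.resize(cv2.cvtColor(p[120:200,190:340],cv2.COLOR_RGB2BGR),None,fx=5,fy=5,interpolation=cv2.INTER_CUBIC))
```

```text
t 5.15 pos [ 0.517  -0.2892  0.2654] yawY 86.94 zt [ 0.002 -0.003 -1.   ] F [ 0.2 -0.3 -0. ] grip 0.0529
```

View pics/c2.png

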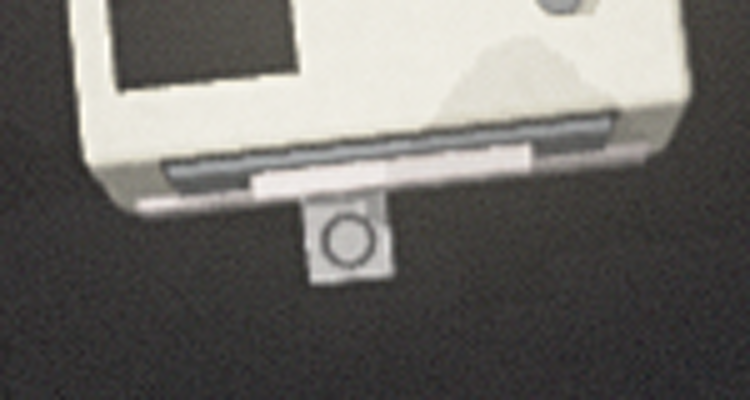

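View pics/top2.png

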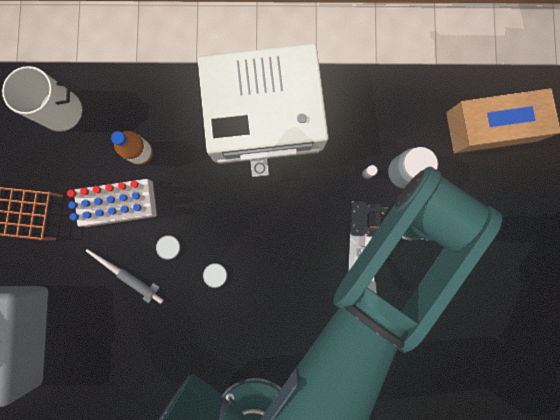

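The drawer looks shut. The bracket ring shows at about (259.6,168).

Run:
```python
from h import *
g=lambda x,y,z:px('top',190+x/5,120+y/5,z)[:2]
c=g(348,240,.075);print('lift',c)
a=g(311,284,.074);b=g(395,276,.074);print(a,b,np.linalg.norm(a-b),np.degrees(np.arctan2(*(b-a))))
th=np.radians(7);ux=np.array([np.cos(th),np.sin(th)]);print('from front edge',(a+b)/2+.022*ux, 'face pred', (c-np.array([.700,-.0326]))@ux)
rl=g(255,200,.125);rr=g(532,170,.125);print('rail',rl,rr,((rl+rr)/2-np.array([.7,-.0326]))@ux)
print('grasp',to(.480,-.2905,.145),'jackdir')
```

```text
lift [ 0.66337075 -0.0093016 ]
[0.64028098 0.00975245] [ 0.64474274 -0.03388817] 0.04386810538568578 174.16243256327735
from front edge [ 0.66434788 -0.00938674] face pred -0.033516856605933745
rail [0.67368034 0.03469335] [ 0.68954307 -0.10230183] -0.018397992986951675
grasp [ 0.0372 -0.0036  0.12  ] jackdir
```

>>> servo_tool --rows '[{"linear": [0.037,-0.002,0],"twist": 0,"hand": 0.06},{"linear": [0.037,-0.002,0.0],"twist": 0,"hand": 0.06},{"linear": [0.037,-0.002,0.04],"twist": 0,"hand": 0.06},{"linear": [0.037,-0.002,0.07],"twist": 0,"hand": 0.06},{"linear": [0.037,-0.002,0.1],"twist": 0,"hand": 0.06},{"linear": [0.037,-0.002,0.127],"twist": 0,"hand": 0.06},{"linear": [0.037,-0.002,0.127],"twist": 0,"hand": 0.06},{"linear": [0.037,-0.002,0.127],"twist": 0,"hand": 0.06}]'

```text
time_s: 6.0
tool_pos: [0.4809, -0.2837, 0.1391]
eef_rot: [0.0, 0.023, 1.0, 0.0]
force: [0.2, -1.2, 1.0]
grip_width: 0.0601
```

Run:
```python
from h import *
show();p,d=cap('scene','sc3');print(to(.480,-.2905,.138))
cv2.imwrite('pics/c3.png',cv2.resize(cv2.cvtColor(p[150:310,110:270],cv2.COLOR_RGB2BGR),None,fx=4,fy=4,interpolation=cv2.INTER_CUBIC)[:600])
```

```text
t 6.0 pos [ 0.4809 -0.2837  0.1391] yawY 87.31 zt [ 0.001  0.    -1.   ] F [ 0.2 -1.2  1. ] grip 0.0601
[ 0.0011 -0.0062  0.0024]
```

View pics/c3.png

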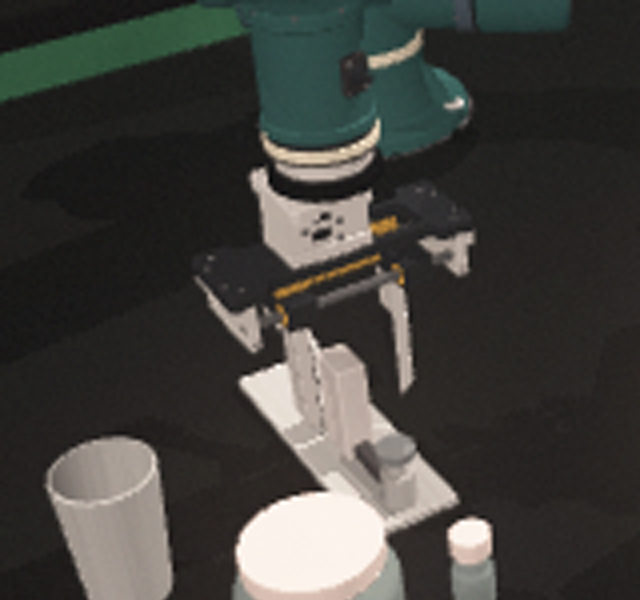

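The fingers straddle the block, about 6 mm off centre; correct and close.

>>> servo_tool --rows '[{"linear": [0.001,-0.006,0.002],"twist": 0,"hand": 0.06},{"linear": [0.001,-0.006,0.002],"twist": 0,"hand": 0.04},{"linear": [0.001,-0.006,0.002],"twist": 0,"hand": 0.015},{"linear": [0.001,-0.006,0.002],"twist": 0,"hand": 0.015},{"linear": [0.001,-0.006,0.002],"twist": 0,"hand": 0.015},{"linear": [0.001,-0.006,0.002],"twist": 0,"hand": 0.015},{"linear": [0.001,-0.006,0.002],"twist": 0,"hand": 0.015},{"linear": [0.001,-0.006,0.002],"twist": 0,"hand": 0.015},{"linear": [0.001,-0.006,0.002],"twist": 0,"hand": 0.015}]'

```text
time_s: 6.95
tool_pos: [0.4788, -0.2908, 0.1368]
eef_rot: [0.0, 0.024, 1.0, -0.0]
force: [-0.6, -1.9, -0.2]
grip_width: 0.0243
```

>>> servo_tool --rows '[{"linear": [0,0,-0.02],"twist": 0,"hand": 0.015},{"linear": [0,0,-0.04],"twist": 0,"hand": 0.015},{"linear": [0,0,-0.05],"twist": 0,"hand": 0.015},{"linear": [0,0,-0.05],"twist": 0,"hand": 0.015}]'

```text
time_s: 7.35
tool_pos: [0.4789, -0.2904, 0.1867]
eef_rot: [0.0, 0.024, 1.0, 0.0]
force: [-0.2, -0.4, -8.5]
grip_width: 0.0235
```

Run:
```python
from h import *
show();print(to(.510,-.028,.187));cap('top','top4');p,d=cap('scene','sc4')
cv2.imwrite('pics/c4.png',cv2.resize(cv2.cvtColor(p[150:310,110:270],cv2.COLOR_RGB2BGR),None,fx=3.5,fy=3.5,interpolation=cv2.INTER_CUBIC))
```

```text
t 7.35 pos [ 0.4789 -0.2904  0.1867] yawY 87.24 zt [ 0.001  0.    -1.   ] F [-0.2 -0.4 -8.5] grip 0.0235
[-0.0184  0.2636 -0.0003]
```

View pics/c4.png

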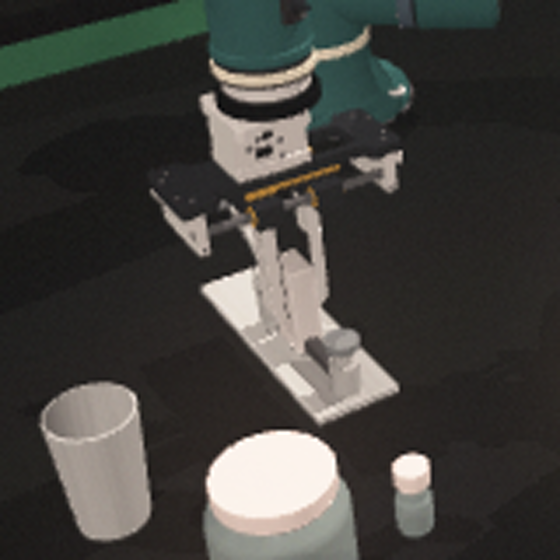

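The jack is held (8.5 N lifted) and level. Carry it to the staging point in front of the bracket.

>>> servo_tool --rows '[{"linear": [-0.002,0.03,0],"twist": -1,"hand": 0.015},{"linear": [-0.005,0.065,0],"twist": -2,"hand": 0.015},{"linear": [-0.008,0.1,0],"twist": -4,"hand": 0.015},{"linear": [-0.01,0.135,0],"twist": -6,"hand": 0.015},{"linear": [-0.013,0.17,0],"twist": -8,"hand": 0.015},{"linear": [-0.015,0.205,0],"twist": -10,"hand": 0.015},{"linear": [-0.017,0.24,0],"twist": -10,"hand": 0.015},{"linear": [-0.018,0.264,0],"twist": -10,"hand": 0.015},{"linear": [-0.018,0.264,0],"twist": -10,"hand": 0.015},{"linear": [-0.018,0.264,0],"twist": -10,"hand": 0.015}]'

```text
time_s: 8.45
tool_pos: [0.5087, -0.0272, 0.185]
eef_rot: [-0.002, -0.064, 0.998, -0.0]
force: [-0.2, 0.0, -7.6]
grip_width: 0.0236
```

Run:
```python
from h import *
show();print(to(.510,-.028,.187),to(.510,-.028,.141),to(.5896,-.0184,.141));p,d=cap('top','top5')
```

```text
t 8.45 pos [ 0.5087 -0.0272  0.185 ] yawY 97.32 zt [-0.003 -0.    -1.   ] F [-0.2  0.  -7.6] grip 0.0236
[-0.0012 -0.0009 -0.002 ] [-0.0014 -0.0009  0.044 ] [-0.0815 -0.0016  0.0438]
```

View pics/top5.png

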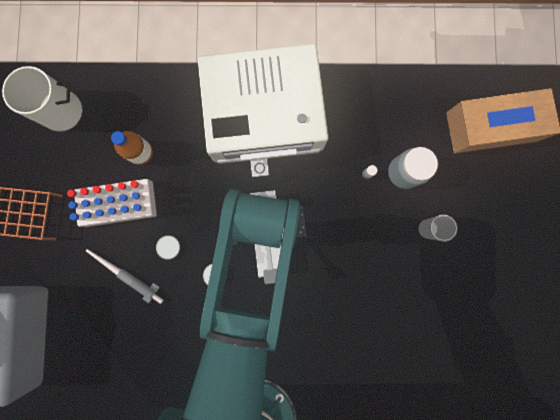

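The jack now points at the bracket (base tip near 265,195; ring 260,168). Lower to about 5 mm clearance, then advance.

>>> servo_tool --rows '[{"linear": [-0.001,-0.001,0.015],"twist": 0,"hand": 0.015},{"linear": [-0.001,-0.001,0.032],"twist": 0,"hand": 0.015},{"linear": [-0.001,-0.001,0.043],"twist": 0,"hand": 0.015},{"linear": [-0.001,-0.001,0.043],"twist": 0,"hand": 0.015},{"linear": [-0.02,-0.001,0.043],"twist": 0,"hand": 0.015},{"linear": [-0.04,-0.001,0.043],"twist": 0,"hand": 0.015},{"linear": [-0.06,-0.001,0.043],"twist": 0,"hand": 0.015},{"linear": [-0.075,-0.0015,0.043],"twist": 0,"hand": 0.015},{"linear": [-0.0815,-0.0015,0.043],"twist": 0,"hand": 0.015},{"linear": [-0.0815,-0.0015,0.043],"twist": 0,"hand": 0.015},{"linear": [-0.0815,-0.0015,0.043],"twist": 0,"hand": 0.015}]'

```text
time_s: 9.6
tool_pos: [0.5899, -0.0191, 0.1436]
eef_rot: [-0.001, -0.063, 0.998, 0.0]
force: [0.8, -0.3, -7.9]
grip_width: 0.0239
```

Run:
```python
from h import *
show();print(to(.5896,-.0184,.137));p,d=cap('scene','sc6')
cv2.imwrite('pics/c6.png',cv2.resize(cv2.cvtColor(p[130:310,200:420],cv2.COLOR_RGB2BGR),None,fx=3.3,fy=3.3,interpolation=cv2.INTER_CUBIC))
p,d=cap('top','top6')
cv2.imwrite('pics/c6t.png',cv2.resize(cv2.cvtColor(p[120:300,190:340],cv2.COLOR_RGB2BGR),None,fx=3.3,fy=3.3,interpolation=cv2.INTER_CUBIC))
```

```text
t 9.6 pos [ 0.5899 -0.0191  0.1436] yawY 97.22 zt [-0.001  0.    -1.   ] F [ 0.8 -0.3 -7.9] grip 0.0239
[0.0002 0.0008 0.0066]
```

View pics/c6.png

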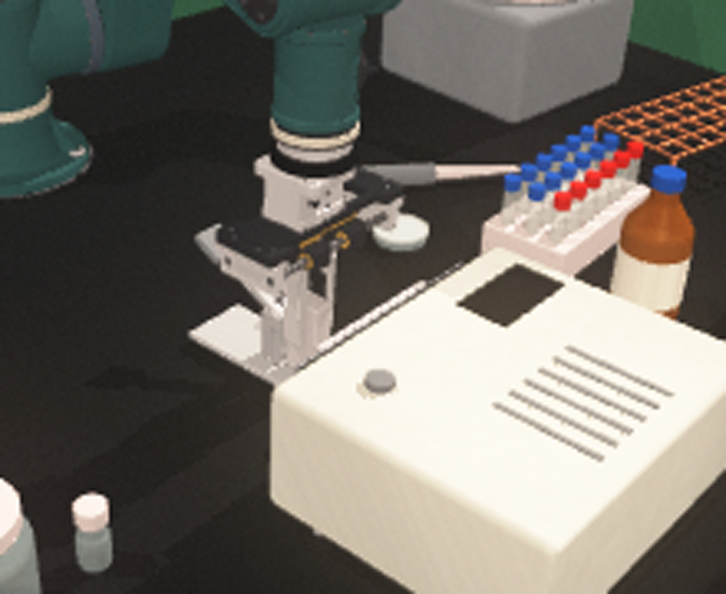

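View pics/c6t.png

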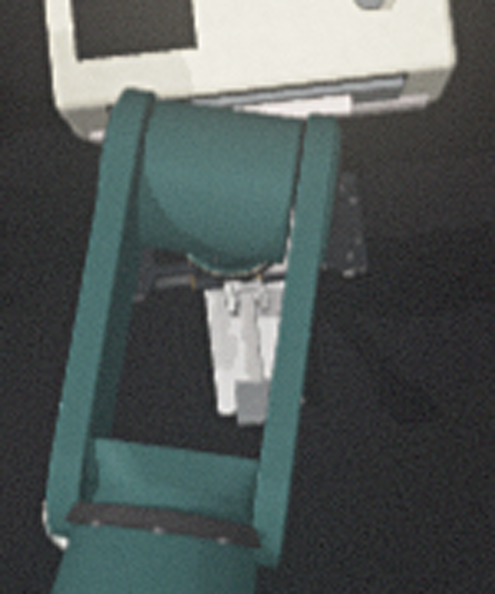

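>>> servo_tool --rows '[{"linear": [0,0.001,0.003],"twist": 0,"hand": 0.015},{"linear": [0,0.001,0.006],"twist": 0,"hand": 0.015},{"linear": [0,0.001,0.0075],"twist": 0,"hand": 0.015},{"linear": [0,0.001,0.0075],"twist": 0,"hand": 0.015},{"linear": [0,0.001,0.0075],"twist": 0,"hand": 0.015}]'

```text
time_s: 10.2
tool_pos: [0.5903, -0.0179, 0.1368]
eef_rot: [-0.0, -0.063, 0.998, 0.0]
force: [-2.9, 0.2, -3.3]
grip_width: 0.0236
```

>>> servo_tool --rows '[{"linear": [0,0,0],"twist": 0,"hand": 0.03},{"linear": [0,0,0],"twist": 0,"hand": 0.05},{"linear": [0,0,0],"twist": 0,"hand": 0.06},{"linear": [0,0,0],"twist": 0,"hand": 0.06},{"linear": [0,0,-0.04],"twist": 0,"hand": 0.06},{"linear": [0,0,-0.08],"twist": 0,"hand": 0.06},{"linear": [0,0,-0.12],"twist": 0,"hand": 0.06},{"linear": [0.05,0,-0.12],"twist": 0,"hand": 0.03},{"linear": [0.09,0,-0.12],"twist": 0,"hand": 0},{"linear": [0.13,0,-0.12],"twist": 0,"hand": 0},{"linear": [0.16,0,-0.12],"twist": 0,"hand": 0},{"linear": [0.2,0,-0.12],"twist": 0,"hand": 0}]'

```text
time_s: 11.4
tool_pos: [0.3911, -0.0432, 0.2565]
eef_rot: [0.001, -0.063, 0.998, -0.0]
force: [-0.4, -0.2, 0.9]
grip_width: 0.0234
```

Run:
```python
from h import *
show();p,d=cap('top','top7');np.save('pics/W7.npy',cloud('top',d))
cv2.imwrite('pics/c7.png',cv2.resize(cv2.cvtColor(p[140:290,215:315],cv2.COLOR_RGB2BGR),None,fx=4,fy=4,interpolation=cv2.INTER_CUBIC))
```

```text
t 11.4 pos [ 0.3911 -0.0432  0.2565] yawY 97.25 zt [ 0.001 -0.    -1.   ] F [-0.4 -0.2  0.9] grip 0.0234
```

View pics/c7.png

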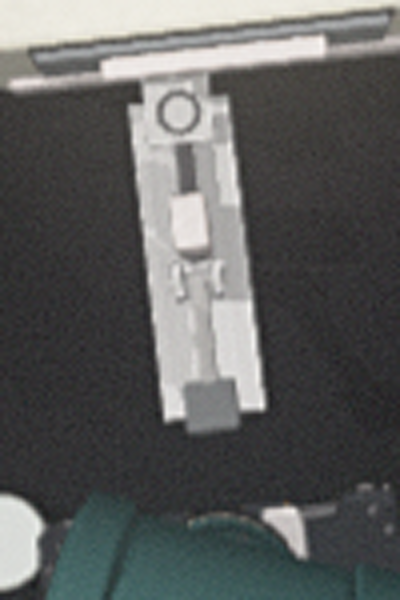

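The jack is standing under the bracket. Next I'll measure the base corners, block top and pad.

Run:
```python
from h import *
g=lambda x,y,z:px('top',215+x/4,140+y/4,z)[:2]
fl,fr,rr,rl=[g(*q,.008) for q in [(129,105),(229,100),(267,409),(164,417)]]
print(fl,fr,rr,rl,np.linalg.norm(fl-rl),np.linalg.norm(rl-rr))
c=(fl+fr+rr+rl)/4;d=((fl+fr)-(rl+rr));d/=np.linalg.norm(d);print('yaw',np.degrees(np.arctan2(d[1],d[0])))
print('saddle from base',c+.09*d,'rear',(rl+rr)/2+.2*d)
b=np.mean([g(*q,.086) for q in [(172,196),(203,192),(208,250),(176,253)]],0);print('block',b,b+.075*d)
print('lift',g(179,112,.075))
pad=np.mean([g(*q,.1) for q in [(184,381),(236,377),(240,427),(188,433)]],0);print('pad',pad,'model',b-.116*d)
W=np.load('pics/W7.npy');print(W[140+405//4,215+212//4])
print(to(*pad,.25))
```

```text
[0.68078397 0.02808305] [ 0.68471145 -0.04144746] [ 0.47091499 -0.06889391] [0.46502478 0.00142444] 0.21739988173255675 0.07056460998556593
yaw 7.17893481784602
saddle from base [ 0.66465326 -0.00896131] rear [ 0.66640203 -0.00874104]
block [ 0.58968929 -0.01774868] [ 0.66410134 -0.00837604]
lift [ 0.66337302 -0.00969194]
pad [ 0.47419983 -0.03317116] model [ 0.47459865 -0.03224502]
[ 0.47450318 -0.03324506  0.10371411]
[-0.0889 -0.0012  0.0054]
```

Saddle about 1 mm from the lift point. Position above the pad, with fingers closed.

>>> servo_tool --rows '[{"linear": [-0.04,-0.001,0],"twist": 0,"hand": 0},{"linear": [-0.084,-0.001,0],"twist": 0,"hand": 0},{"linear": [-0.084,-0.001,0.02],"twist": 0,"hand": 0},{"linear": [-0.084,-0.001,0.04],"twist": 0,"hand": 0},{"linear": [-0.084,-0.001,0.04],"twist": 0,"hand": 0},{"linear": [-0.084,-0.001,0.04],"twist": 0,"hand": 0}]'

```text
time_s: 12.05
tool_pos: [0.4755, -0.0335, 0.2164]
eef_rot: [-0.0, -0.063, 0.998, 0.0]
force: [-0.0, -0.1, 0.7]
grip_width: 0.0006
```

Run:
```python
from h import *
show();print(to(.4735,-.0325,.200),to(.4607,-.034,.152))
```

```text
t 12.05 pos [ 0.4755 -0.0335  0.2164] yawY 97.23 zt [-0.  0. -1.] F [-0.  -0.1  0.7] grip 0.0006
[0.0019 0.0012 0.0164] [0.0148 0.0013 0.0644]
```

>>> servo_tool --rows '[{"linear": [0.002,0.001,0.01],"twist": 0,"hand": 0},{"linear": [0.002,0.001,0.015],"twist": 0,"hand": 0},{"linear": [0.004,0.001,0.02],"twist": 0,"hand": 0},{"linear": [0.006,0.001,0.025],"twist": 0,"hand": 0},{"linear": [0.008,0.001,0.03],"twist": 0,"hand": 0},{"linear": [0.0095,0.001,0.035],"twist": 0,"hand": 0},{"linear": [0.011,0.001,0.04],"twist": 0,"hand": 0},{"linear": [0.012,0.001,0.045],"twist": 0,"hand": 0},{"linear": [0.013,0.001,0.05],"twist": 0,"hand": 0},{"linear": [0.013,0.001,0.05],"twist": 0,"hand": 0}]'

```text
time_s: 13.05
tool_pos: [0.4621, -0.0343, 0.1672]
eef_rot: [-0.0, -0.063, 0.998, -0.0]
force: [-3.9, 0.3, 10.8]
grip_width: 0.0007
```

>>> servo_tool --rows '[{"linear": [0.0005,0,0.004],"twist": 0,"hand": 0},{"linear": [0.001,0,0.008],"twist": 0,"hand": 0},{"linear": [0.0015,0,0.012],"twist": 0,"hand": 0},{"linear": [0.0015,0,0.014],"twist": 0,"hand": 0},{"linear": [0.0015,0,0.015],"twist": 0,"hand": 0},{"linear": [0.0015,0,0.015],"twist": 0,"hand": 0},{"linear": [0.0015,0,0.015],"twist": 0,"hand": 0}]'

```text
time_s: 13.75
tool_pos: [0.4603, -0.0345, 0.1525]
eef_rot: [-0.001, -0.063, 0.998, -0.0]
force: [-6.8, -0.2, 11.3]
grip_width: 0.0004
```

Run:
```python
from h import *
show();p,d=cap('top','top8')
cv2.imwrite('pics/c8.png',cv2.resize(cv2.cvtColor(p[140:290,215:315],cv2.COLOR_RGB2BGR),None,fx=4,fy=4,interpolation=cv2.INTER_CUBIC))
```

```text
t 13.75 pos [ 0.4603 -0.0345  0.1525] yawY 97.23 zt [-0.001 -0.    -1.   ] F [-6.8 -0.2 11.3] grip 0.0004
```

View pics/c8.png

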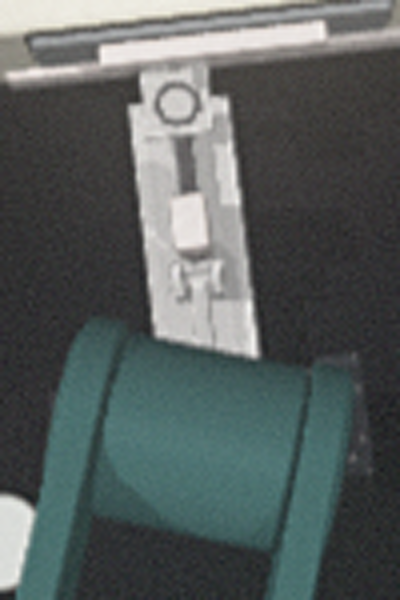

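>>> servo_tool --rows '[{"linear": [0.001,0,0.001],"twist": 0,"hand": 0},{"linear": [0.001,0,0.002],"twist": 0,"hand": 0},{"linear": [0.001,0,0.003],"twist": 0,"hand": 0},{"linear": [0.001,0,0.003],"twist": 0,"hand": 0}]'

```text
time_s: 14.2
tool_pos: [0.4601, -0.0346, 0.1519]
eef_rot: [0.001, -0.063, 0.998, -0.0]
force: [-9.0, 1.8, 20.2]
grip_width: 0.0003
```

Stop reached (force rises to 20 N without travel). Check the lift by depth.

Run:
```python
from h import *
show();p,d=cap('top','top9');W=cloud('top',d);W7=np.load('pics/W7.npy')
s=(slice(164,171),slice(253,266))
print('bracket z',np.nanmedian(W7[s][...,2]),np.nanmedian(W[s][...,2]))
for (v,u) in ((130,240),(60,260)): 
    q=(slice(v-3,v+4),slice(u-3,u+4));print('top z',np.nanmedian(W7[q][...,2]),np.nanmedian(W[q][...,2]))
```

```text
t 14.2 pos [ 0.4601 -0.0346  0.1519] yawY 97.24 zt [ 0.001 -0.    -1.   ] F [-9.   1.8 20.2] grip 0.0003
bracket z 0.07495712884549643 0.08976823233444953
top z 0.14721093154256126 0.15716699243285126
top z 0.14566330825086526 0.14772861048565344
```

Lifted about 14 mm. Let the handle up along the same arc and clear of the pad.

>>> servo_tool --rows '[{"linear": [-0.001,0,-0.005],"twist": 0,"hand": 0},{"linear": [-0.002,0,-0.012],"twist": 0,"hand": 0},{"linear": [-0.003,0,-0.02],"twist": 0,"hand": 0},{"linear": [-0.005,0,-0.028],"twist": 0,"hand": 0},{"linear": [-0.008,0,-0.036],"twist": 0,"hand": 0},{"linear": [-0.012,0,-0.044],"twist": 0,"hand": 0},{"linear": [-0.014,0,-0.052],"twist": 0,"hand": 0},{"linear": [-0.014,0,-0.06],"twist": 0,"hand": 0},{"linear": [-0.014,0,-0.065],"twist": 0,"hand": 0},{"linear": [-0.014,0,-0.065],"twist": 0,"hand": 0},{"linear": [-0.014,0,-0.065],"twist": 0,"hand": 0}]'

```text
time_s: 15.35
tool_pos: [0.4736, -0.0327, 0.2128]
eef_rot: [-0.0, -0.063, 0.998, 0.0]
force: [0.1, 0.6, -0.5]
grip_width: 0.0008
```

Run:
```python
from h import *
show();p,d=cap('top','top10');W=cloud('top',d);W7=np.load('pics/W7.npy')
s=(slice(164,171),slice(253,266))
print('bracket z',np.nanmedian(W7[s][...,2]),np.nanmedian(W[s][...,2]))
cv2.imwrite('pics/c10.png',cv2.resize(cv2.cvtColor(p[140:290,215:315],cv2.COLOR_RGB2BGR),None,fx=4,fy=4,interpolation=cv2.INTER_CUBIC))
p,d=cap('scene','sc10')
```

```text
t 15.35 pos [ 0.4736 -0.0327  0.2128] yawY 97.23 zt [-0.001  0.    -1.   ] F [ 0.1  0.6 -0.5] grip 0.0008
bracket z 0.07495712884549643 0.07445076872577783
```

View pics/c10.png

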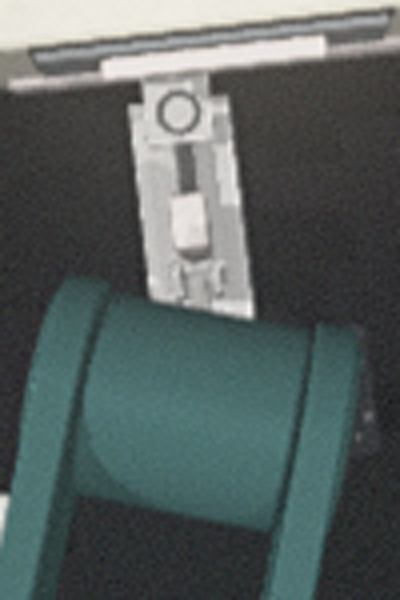

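View pics/sc10.png

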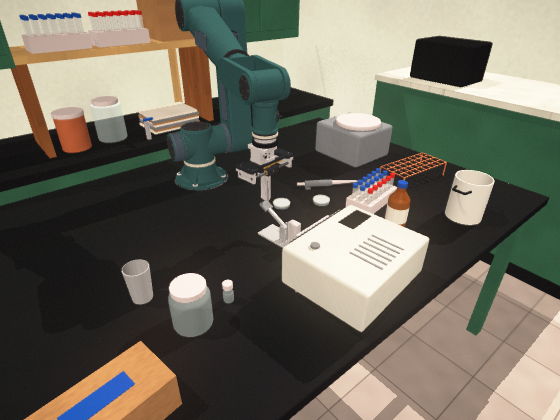

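Jack unmoved (block still near 188,222 in the crop), unit back down. Second stroke.

>>> servo_tool --rows '[{"linear": [0,0,0.008],"twist": 0,"hand": 0},{"linear": [0.002,0,0.016],"twist": 0,"hand": 0},{"linear": [0.004,0,0.022],"twist": 0,"hand": 0},{"linear": [0.006,0,0.028],"twist": 0,"hand": 0},{"linear": [0.008,0,0.034],"twist": 0,"hand": 0},{"linear": [0.0095,0,0.039],"twist": 0,"hand": 0},{"linear": [0.011,0,0.044],"twist": 0,"hand": 0},{"linear": [0.012,0,0.049],"twist": 0,"hand": 0},{"linear": [0.013,0,0.054],"twist": 0,"hand": 0},{"linear": [0.014,0,0.058],"twist": 0,"hand": 0},{"linear": [0.0145,0,0.061],"twist": 0,"hand": 0},{"linear": [0.0145,0,0.063],"twist": 0,"hand": 0}]'

```text
time_s: 16.65
tool_pos: [0.4603, -0.0345, 0.1522]
eef_rot: [0.002, -0.063, 0.998, -0.0]
force: [-2.5, 0.7, 14.2]
grip_width: 0.0006
```

>>> servo_tool --rows '[{"linear": [0,0,0.001],"twist": 0,"hand": 0},{"linear": [0,0,0.001],"twist": 0,"hand": 0},{"linear": [0,0,0.001],"twist": 0,"hand": 0},{"linear": [0,0,0.001],"twist": 0,"hand": 0},{"linear": [0,0,0.001],"twist": 0,"hand": 0}]'

```text
time_s: 17.15
tool_pos: [0.4604, -0.0344, 0.1522]
eef_rot: [0.002, -0.063, 0.998, -0.0]
force: [-3.9, 0.4, 15.3]
grip_width: 0.0006
```

Run:
```python
from h import *
show();p,d=cap('top','top11');W=cloud('top',d);W7=np.load('pics/W7.npy')
s=(slice(164,171),slice(253,266))
print('bracket z',np.nanmedian(W7[s][...,2]),np.nanmedian(W[s][...,2]))
cv2.imwrite('pics/c11.png',cv2.resize(cv2.cvtColor(p[140:290,215:315],cv2.COLOR_RGB2BGR),None,fx=4,fy=4,interpolation=cv2.INTER_CUBIC))
```

```text
t 17.15 pos [ 0.4604 -0.0344  0.1522] yawY 97.23 zt [ 0.004  0.    -1.   ] F [-3.9  0.4 15.3] grip 0.0006
bracket z 0.07495712884549643 0.0893024410221086
```

View pics/c11.png

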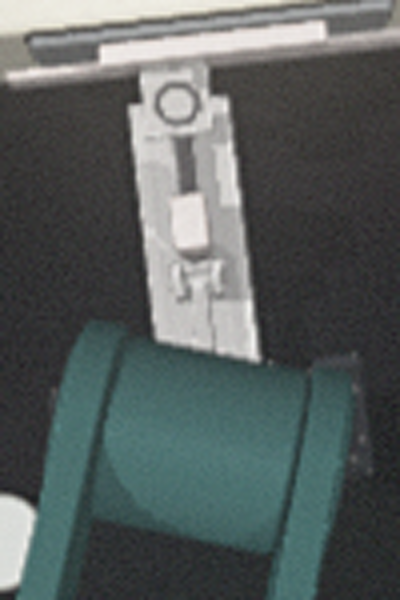

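The second stroke is on its stop with a steady 15 N. The bracket is about 14 mm up, the jack is in place and the drawer is shut.

```bash
python3 -c "
from h import *
print(r.job_done());show()"
```

```text
the job is handed in; nothing more can be done
None
the job is handed in; nothing more can be done
```

I did every step in order and handed the job in at about 17 s of the 70 s allowed. The hand-in reports no verdict.

- **Drawer:** I pushed it home until it met the firm stop at about 17 N. It still looked shut in every later picture.
- **Jack:** I set it down with its saddle measured about 1 mm from the lift point. It did not visibly shift during either stroke.
- **Strokes:** The first stroke lifted the bracket by about 14 mm by depth. With the handle let fully up, the bracket was back at its starting height within 1 mm. The second stroke raised it by 14 mm again.
- **At hand-in:** The closed fingers were holding the handle on its stop with a steady 15 N. The robot was clear of the unit, and I had not knowingly touched anything else on the bench.

The depth lift of 14 to 15 mm is slightly more than the 13 mm stated for a full stroke, which is within camera accuracy. I could not read the handle angle directly. I took it from the stop force and the fingertip height of about 55 mm. I also could not read the robot state after hand-in, so the final second is unconfirmed. No check failed.

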